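# Empty the stone samples into the tray

## Robot

A 6-joint arm with a two-finger parallel gripper is mounted at the origin on the work surface. World frame = base frame: x ahead of the robot, y to its left, z up, the work surface at z = 0. Lengths are in mm, angles in rad, forces in N, time in s.
With the tool pointing down it reaches from about 350 to 800 mm from the base axis. Payload 7.3 kg.
Tool frame: the origin (TCP) lies on the centre line of the jaws, within the pads' length; the fingertips stand 8 mm ahead of it and the grasp point (between the pads) lies 11 mm behind it; x points along the fingers, y is the direction in which the jaws open and shut, and the axes are right-handed (so a half turn about x gives the same grasp; the last joint's range is limited). The gripper opens to 85 mm and grips with 20 to 120 N. Pads are 22 mm wide; open, the fingers measure 114 mm over their backs; the gripper's body (76 mm by 85 mm) begins 54 mm behind the grasp point. The pads swing forward as they close: fully open they stand 13 mm farther back than shut.
Start: joints at [-1.44, 0.342, 1.524, -0, 1.275, -0.146], TCP at [143.493, -505.028, 239.322] pointing down, gripper open.
Joint ranges: [-2.53, 2.53], [-0.77, 2.02], [0.04, 2.7], [-1, 4.14], [0.28, 2.66], [-3.11, 3.11]. Speed limits (rad/s): [2.57, 2.57, 3.14, 3.14, 3.14, 3.14].

## Interface

Orientations are given as a 3x3 rotation matrix whose columns are the frame's x, y, z axes.
In Python, from bench import move_ptp, move_linear, move_j, set_gripper, sleep, ik, sense, camera, PlanningError, sign_off gives the robot as it stands. Calls block until the motion is done:
- move_ptp(position, orientation): joint-space move of the TCP to a pose.
- move_linear(position, feed=150, rotation=None, threshold=None): straight line of the TCP; rotation=None keeps the orientation; feed is the mean speed in mm/s. With threshold (N) it stops when the force on the tool has changed by that much, and returns True; else False.
- move_j(angles): joint-space move.
- set_gripper(opening, newtons=None): finger opening in mm; newtons is the grip in N (None keeps the last); returns when the fingers have stopped.
- sleep(seconds).
- ik(position, orientation): joint angles nearest the present ones, or None.
- sense(): the state.
- camera(name): name is "scene" or "top" or "wrist"; returns a dict with "pixels" (400x640x3 uint8, red, green, blue), "fx", "fy", "cx", "cy" (pixels), "extrinsics" (4x4, takes a point from camera to world coordinates). Camera axes: x right, y up, looking along -z (the intrinsics and any distortion apply to the point x, -y, -z); pixel columns grow to the right and rows downward; lengths in mm; the calibration is good to about 2 mm. A picture is of the moment at which its call begins. There is no depth.
A pose or a line that the arm cannot do raises PlanningError and nothing moves.
- sign_off(): hands the job in, once; it reports no verdict.
The state is a dict: "time_s": time; "joint_positions": joint angles; "joint_velocities": joint speeds; "tau": joint torques, N m; "tcp_pos": TCP position; "tcp_rot": TCP orientation; "ft_force": force on the tool from outside, world axes, zero at the start; "wrist_torque": the same for the moment, N m; "opening": finger opening in mm.
Only numpy, scipy, OpenCV 4.12 (cv2) and the standard library are available. Lean on these libraries where they do the work, as an engineer would, in place of code of your own. Each camera call takes 0.05 s, during which the arm holds its last target. There are 200 camera calls.

## Task

Take the white beaker out from under the magnifier, tip it over the grey tray so that all four stones end up in the tray, then stand the empty beaker upright on the round cork mat, wholly on it. Do not bump the magnifier, and leave the other things on the table where they are.

Things in the scene. Friction and masses are not known exactly. Their poses are not given: they have to be found in the camera images.
- beaker: Loose white plastic beaker, open top, no handle, tapered: 110 mm high, outer diameter 58 at the foot, 67 at 80 mm height, 71 at the rim; wall 3, floor 5; about 90 g plus 100 g of stones. Origin: centre of its underside; z along its axis to the mouth. Starts upright on the table below the lens head's edge, four stones inside. Grip it across its diameter.
- beaker_rim (a point): Centre of the beaker's mouth, 110 mm above its underside.
- stone0: One of four loose rounded lumpy stones, about 27 mm across, 25 g, origin at its middle; starts in the lower half of the beaker. It rolls out once the beaker's axis is well past level (about 100 to 110 degrees from upright).
- stone1: One of four loose rounded lumpy stones, about 27 mm across, 25 g, origin at its middle; starts in the lower half of the beaker. It rolls out once the beaker's axis is well past level (about 100 to 110 degrees from upright).
- stone2: One of four loose rounded lumpy stones, about 27 mm across, 25 g, origin at its middle; starts in the lower half of the beaker. It rolls out once the beaker's axis is well past level (about 100 to 110 degrees from upright).
- stone3: One of four loose rounded lumpy stones, about 27 mm across, 25 g, origin at its middle; starts in the lower half of the beaker. It rolls out once the beaker's axis is well past level (about 100 to 110 degrees from upright).
- magnifier: Fixed bench magnifier: white round foot, 150 mm diameter, 24 high (origin: centre of its underside), post 285 high, arm sloping down along the body's -x to the lens head. Beaker starts near x = -167, y = 0 mm in this frame, so the head blocks a vertical gripper: come from the -x side, tool tilted about 45 degrees, fingers pointing down and along +x.
- lens (a point): Centre of the underside of the magnifier's round lens head (120 mm diameter, 20 mm thick), 210 mm above the table, at x = -130 mm in the magnifier's frame.
- tray: Fixed grey open tray, outside 150 (x) x 200 (y) x 45 mm high, walls and floor 4 to 5 mm thick. Origin at the centre of its underside.
- mat: Fixed round cork mat, 120 mm diameter, 5 mm thick. Origin at the centre of its underside. It and the tray lie left and right of the robot, either way round.
- tub_a: Bystander, loose: lidded white sample tub, 76 dia x 48 high mm. Origin under its centre. Leave it alone.
- tub_b: Bystander, loose: second lidded white sample tub, 76 dia x 48 high mm. Origin under its centre. Leave it alone.
- dropper_a: Bystander, loose: white dropper bottle, 34 dia x 90 high mm. Origin under its centre. Leave it alone.
- dropper_b: Bystander, loose: amber dropper bottle, 34 dia x 90 high mm. Origin under its centre. Leave it alone.
- marker: Bystander, loose: white marker pen with black cap, lying along its x, 16 thick, 135 long mm. Origin under its centre. Leave it alone.
- scoop: Bystander, loose: white plastic scoop, lying along its x, 140 long mm. Origin under its centre. Leave it alone.
Things that resemble listed ones, but are neither listed nor needed, are in the scene too. What is shaped like the tray but pink is not meant.

How it is judged (in metres and radians):
On the way:
1. the beaker is tipped level or further, its mouth over the tray (angle between beaker's own z axis and vertical above 1.4 rad and horizontal distance between beaker_rim and tray below 0.13 m), for 0.1 s.
At the end, for the whole second after the job is handed in: All four stones lie at rest inside the tray (below its rim); the empty beaker stands upright (within 0.1 rad) and still on the cork mat, its whole foot on the mat (axis within 31 mm of the mat's centre) (x of stone0 in the frame of tray between -0.075 and 0.075 m and y of stone0 in the frame of tray between -0.1 and 0.1 m and z of each of stone0, stone1, stone2, stone3 in the frame of tray below 0.045 m and linear speed of each of stone0, stone1, stone2, stone3 below 0.03 m/s and x of stone1 in the frame of tray between -0.075 and 0.075 m and y of stone1 in the frame of tray between -0.1 and 0.1 m and x of stone2 in the frame of tray between -0.075 and 0.075 m and y of stone2 in the frame of tray between -0.1 and 0.1 m and x of stone3 in the frame of tray between -0.075 and 0.075 m and y of stone3 in the frame of tray between -0.1 and 0.1 m and angle between beaker's own z axis and vertical below 0.1 rad and horizontal distance between beaker and mat below 0.031 m and z of beaker in the frame of mat between 0.001 and 0.01 m and linear speed of beaker below 0.02 m/s); the robot touches nothing.
It fails at once if the magnifier is bumped (more than 8 N) (contact force between magnifier and anything else above 8 N).
It fails at once if a bystander is pushed more than 30 mm or knocked over (distance of any of tub_a, tub_b, dropper_a, dropper_b, marker, scoop from where it was at the start of the episode above 0.03 m or angle between any of tub_a, tub_b, dropper_a, dropper_b's own z axis and vertical above 0.5 rad).
It also fails if it takes over 64 s, if anything falls off the work surface, if the arm or the gripper's body presses on something with over 40 N, if the wrist force passes 120 N, or if a joint passes its speed limit or range.

## Working session

There is one attempt and no reset: what is moved stays moved. The work goes in short steps, each a Python script; the robot and the scene stay as the last script left them, time stands still between calls to the robot, and variables do not carry over. Pictures are saved under pics/ and viewed, on a budget of 10 in all, crops included, one or two more only if the job needs it, and the job is handed in when it is done.

```bash
mkdir -p pics; ls; cat > h.py <<'E'
import numpy as np, cv2
from bench import *
def shot(n,f):
    c=camera(n); cv2.imwrite('pics/'+f,c['pixels'][:,:,::-1]); np.savez('pics/'+f[:-4]+'.npz',**{k:np.array(c[k]) for k in c if c[k] is not None}); return c
def ray(c,u,v):
    E=np.array(c['extrinsics']); d=E[:3,:3]@np.array([(u-c['cx'])/c['fx'],-(v-c['cy'])/c['fy'],-1]); return E[:3,3],d
def onplane(c,u,v,z):
    o,d=ray(c,u,v); return o+d*(z-o[2])/d[2]
def proj(c,p):
    E=np.array(c['extrinsics']); q=E[:3,:3].T@(np.array(p)-E[:3,3]); return c['cx']+c['fx']*q[0]/-q[2], c['cy']-c['fy']*q[1]/-q[2]
E
python3 - <<'E'
from h import *
a=shot('scene','s0.png'); b=shot('top','t0.png')
print(a.keys()); 
for c in(a,b): print(c['fx'],c['fy'],c['cx'],c['cy'],np.round(c['extrinsics'],3), {k:c[k] for k in c if k not in('pixels','extrinsics')})
E
```

```text
pics
dict_keys(['pixels', 'fx', 'fy', 'cx', 'cy', 'extrinsics'])
484.2250806592044 484.2250806592044 315.7997710527336 199.71888398744937 [[-6.310000e-01 -4.900000e-01  6.010000e-01  1.406962e+03]
 [ 7.750000e-01 -3.910000e-01  4.960000e-01  6.537080e+02]
 [-8.000000e-03  7.790000e-01  6.270000e-01  1.090097e+03]
 [ 0.000000e+00  0.000000e+00  0.000000e+00  1.000000e+00]] {'fx': 484.2250806592044, 'fy': 484.2250806592044, 'cx': 315.7997710527336, 'cy': 199.71888398744937}
444.264488648225 444.264488648225 330.4577446683842 197.3843323065956 [[ 1.200000e-02  9.830000e-01 -1.820000e-01  2.504720e+02]
 [-1.000000e+00  1.300000e-02  3.000000e-03 -1.203360e+02]
 [ 6.000000e-03  1.820000e-01  9.830000e-01  1.452724e+03]
 [ 0.000000e+00  0.000000e+00  0.000000e+00  1.000000e+00]] {'fx': 444.264488648225, 'fy': 444.264488648225, 'cx': 330.4577446683842, 'cy': 197.3843323065956}
```

View pics/s0.png

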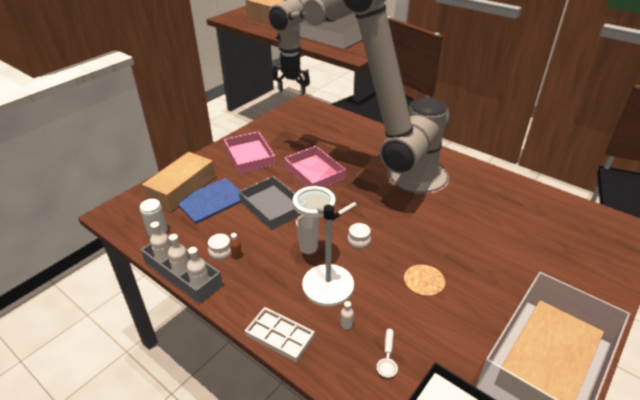

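View pics/t0.png

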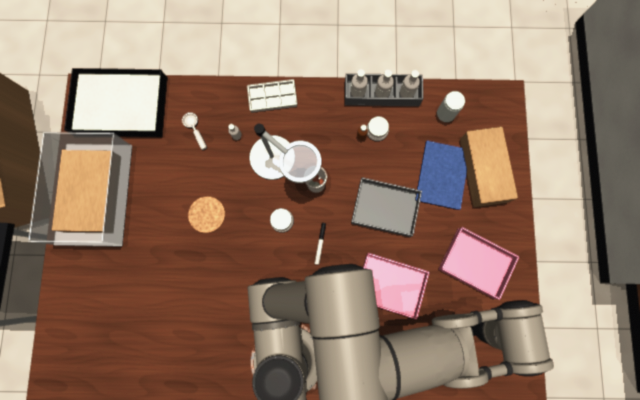

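Scene: the beaker under the lens is at scene (308,235) / top (317,180). Tray at top (386,207), mat at top (207,214), magnifier foot at top (271,157).
Things that could be taken for the beaker: the white can at scene (152,218)/top (451,106), tubs at top (378,128) and (281,220), and the bottles in the rack. By the description I choose the one under the lens. Next are a close crop and rough measurements.

```bash
python3 - <<'E'
from h import *
s=dict(np.load('pics/s0.npz')); t=dict(np.load('pics/t0.npz'))
a=cv2.imread('pics/s0.png')[170:310,260:400]; b=cv2.imread('pics/t0.png')[120:260,230:430]
a=cv2.resize(a,None,fx=2.8,fy=2.8,interpolation=2)[:392]; b=cv2.resize(b,None,fx=2,fy=2,interpolation=2)
b=cv2.copyMakeBorder(b,0,a.shape[0]-b.shape[0],0,0,0)
cv2.imwrite('pics/crop.png',np.hstack([a,b]))
T=cv2.imread('pics/t0.png'); H=cv2.cvtColor(T,cv2.COLOR_BGR2HSV)
def blob(m,seed):
    n,l,st,ce=cv2.connectedComponentsWithStats(m.astype(np.uint8)); k=l[seed[1],seed[0]]; print(st[k],ce[k])
    c=max(cv2.findContours((l==k).astype(np.uint8),0,1)[0],key=cv2.contourArea); return ce[k],c
m=(H[...,0]>8)&(H[...,0]<20)&(H[...,2]>160); ce,c=blob(m,(207,220)); print('mat',onplane(t,*cv2.fitEllipse(c)[0],5).round(1))
m=(H[...,1]<70)&(H[...,2]<170); ce,c=blob(m,(386,215)); r=cv2.minAreaRect(c); print(r)
for q in cv2.boxPoints(r): print('tray corner',onplane(t,*q,45).round(1))
print('tray c',onplane(t,*r[0],45).round(1))
for n,p,z in [('foot',(271,157),24),('lens',(300,161),230),('tub1',(281,219),48),('tub2',(378,127),48),('marker',(320,243),12),('pink',(393,285),45),('dropA',(233,129),70),('dropB',(361,130),70)]: print(n,onplane(t,*p,z).round(1))
for n,p,z in [('foot',(328,284),24),('lens',(314,200),230),('bfoot',(308,250),0)]: print(n,onplane(s,*p,z).round(1))
E
```

```text
[ 188  196   37   37 1059] [205.98205855 214.01888574]
mat [458.1 283.3   5. ]
[ 352  178   70   59 2933] [386.19297647 206.89703375]
((386.7013244628906, 205.29405212402344), (63.2237548828125, 50.64616394042969), 12.33908748626709)
tray corner [ 428.6 -189.6   45. ]
tray corner [ 591.1 -224.2   45. ]
tray corner [ 548.9 -424.3   45. ]
tray corner [ 388.  -385.8   45. ]
tray c [ 488.2 -306.    45. ]
foot [649.5  74.3  24. ]
lens [581.4 -36.5 230. ]
tub1 [439.1  31.8  48. ]
tub2 [ 750.6 -279.6   48. ]
marker [367.3 -93.   12. ]
pink [ 237.1 -322.9   45. ]
dropA [729.2 195.1  70. ]
dropB [ 731.7 -221.6   70. ]
foot [664.7  83.5  24. ]
lens [587.4 -29.2 230. ]
bfoot [576.1 -66.2   0. ]
```

View pics/crop.png

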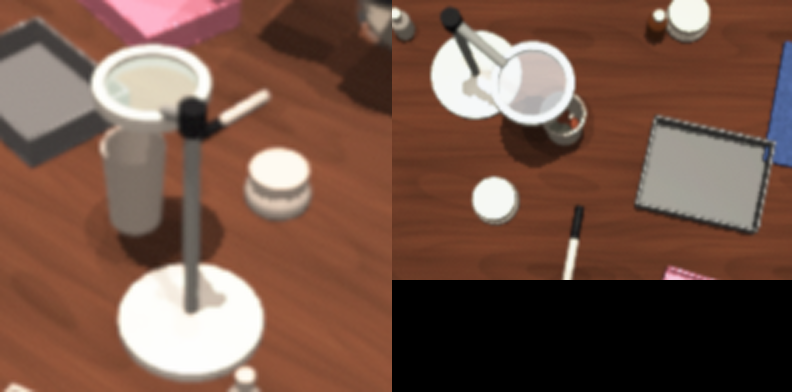

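Crop confirms it: a white tapered cup stands under the lens edge, with stones showing inside at top (317,180). Its foot is at scene (308,248), and the tray is grey, not pink. Next I compute positions and check which poses the arm can reach.

```bash
cat >> h.py <<'E'
def toolR(az,a,roll=0):
    "az: heading of fingers, a: downward pitch, roll about tool x (rad). y horizontal at roll 0"
    f=np.array([np.cos(az)*np.cos(a),np.sin(az)*np.cos(a),-np.sin(a)]); y=np.array([-np.sin(az),np.cos(az),0]); z=np.cross(f,y)
    c,s=np.cos(roll),np.sin(roll)
    return np.column_stack([f,c*y+s*z,-s*y+c*z])
def tcp(g,R): return np.array(g)+11*R[:,0]   # TCP for grasp point g
E
python3 - <<'E'
from h import *
s=dict(np.load('pics/s0.npz')); t=dict(np.load('pics/t0.npz'))
print('beaker top',onplane(t,316.8,180.5,110).round(1),'scene',onplane(s,308.2,248.2,0).round(1))
for n,c,f,seed,z in [('top',t,'t0',(262,165),24),('scene',s,'s0',(315,290),24)]:
    I=cv2.imread(f'pics/{f}.png'); H=cv2.cvtColor(I,cv2.COLOR_BGR2HSV)
    m=((H[...,1]<45)&(H[...,2]>190)).astype(np.uint8)
    n_,l,st,ce=cv2.connectedComponentsWithStats(m); k=l[seed[1],seed[0]]; print(n,k,st[k])
    q=max(cv2.findContours((l==k).astype(np.uint8),0,1)[0],key=cv2.contourArea); e=cv2.fitEllipse(cv2.convexHull(q)); print(e,onplane(c,*e[0],z).round(1))
S=sense(); R=S['tcp_rot']; w=camera('wrist'); E=np.array(w['extrinsics']); R=np.array(R)
print('cam in tool',(R.T@(E[:3,3]-S['tcp_pos'])).round(1), 'look',(R.T@-E[:3,2]).round(2),w['fx'])
B=np.array([572,-65,75.]); 
for az in np.radians([40,50,57,65,75]):
  for roll in (0,np.pi):
    R=toolR(az,np.radians(42),roll); f=R[:,0]
    print(int(np.degrees(az)),roll>1,[None if (q:=ik(tcp(B+o-k*f,R),R)) is None else np.round(q,2).tolist() for o,k in ((0,0),(0,120),(np.array([0,0,20])-140*np.array([np.cos(az),np.sin(az),0]),0))])
E
```

```text
beaker top [552.2 -81.8 110. ] scene [569.4 -70.9   0. ]
top 21 [ 250  136   71   46 2171]
((284.8641052246094, 158.87168884277344), (47.18389129638672, 73.05958557128906), 96.61418914794922) [643.7  28.1  24. ]
scene 28 [ 303  265   51   39 1502]
((327.6041259765625, 283.7414855957031), (39.35991668701172, 51.32489013671875), 90.40038299560547) [664.6  82.   24. ]
cam in tool [-135.1    1.6  -67.2] look [ 0.96 -0.    0.26] 283.28935148289526
40 False [[-0.64, 0.65, 1.99, 1.34, 0.84, 2.25], [-0.84, 0.45, 2.02, 1.08, 1.0, 2.4], [-0.97, 0.57, 2.08, 1.1, 0.98, 2.17]]
40 True [[-0.64, 0.65, 1.99, 1.34, 0.84, -0.89], [-0.84, 0.45, 2.02, 1.08, 1.0, -0.74], [-0.97, 0.57, 2.08, 1.1, 0.98, -0.97]]
50 False [[-0.65, 0.68, 1.89, 1.15, 0.95, 2.3], [-0.84, 0.52, 1.88, 0.95, 1.14, 2.41], [-0.94, 0.63, 1.91, 0.94, 1.1, 2.23]]
50 True [[-0.65, 0.68, 1.89, 1.15, 0.95, -0.85], [-0.84, 0.52, 1.88, 0.95, 1.14, -0.74], [-0.94, 0.63, 1.91, 0.94, 1.1, -0.91]]
57 False [[-0.65, 0.71, 1.82, 1.04, 1.03, 2.31], [-0.82, 0.57, 1.77, 0.87, 1.23, 2.4], [-0.92, 0.68, 1.79, 0.85, 1.2, 2.26]]
57 True [[-0.65, 0.71, 1.82, 1.04, 1.03, -0.83], [-0.82, 0.57, 1.77, 0.87, 1.23, -0.74], [-0.92, 0.68, 1.79, 0.85, 1.2, -0.88]]
65 False [[-0.64, 0.74, 1.73, 0.93, 1.13, 2.31], [-0.8, 0.62, 1.65, 0.8, 1.34, 2.39], [-0.88, 0.74, 1.64, 0.77, 1.31, 2.27]]
65 True [[-0.64, 0.74, 1.73, 0.93, 1.13, -0.83], [-0.8, 0.62, 1.65, 0.8, 1.34, -0.75], [-0.88, 0.74, 1.64, 0.77, 1.31, -0.87]]
75 False [[-0.62, 0.78, 1.61, 0.82, 1.25, 2.3], [-0.76, 0.7, 1.49, 0.72, 1.47, 2.37], [-0.83, 0.81, 1.46, 0.68, 1.45, 2.28]]
75 True [[-0.62, 0.78, 1.61, 0.82, 1.25, -0.84], [-0.76, 0.7, 1.49, 0.72, 1.47, -0.77], [-0.83, 0.81, 1.46, 0.68, 1.45, -0.86]]
```

```bash
python3 - <<'E'
from h import *
s=dict(np.load('pics/s0.npz')); t=dict(np.load('pics/t0.npz'))
print('base scene',proj(s,(0,0,0)),'tcp scene',proj(s,sense()['tcp_pos']), 'tcp top',proj(t,sense()['tcp_pos']))
I=cv2.imread('pics/s0.png'); H=cv2.cvtColor(I,cv2.COLOR_BGR2HSV)
m=((H[...,0]>8)&(H[...,0]<20)&(H[...,2]>160)).astype(np.uint8)
n,l,st,ce=cv2.connectedComponentsWithStats(m); k=l[280,425]; print(st[k]); q=max(cv2.findContours((l==k).astype(np.uint8),0,1)[0],key=cv2.contourArea)
print('mat scene',onplane(s,*cv2.fitEllipse(q)[0],5).round(1))
# standoff look
R=toolR(np.radians(57),np.radians(42)); d=np.array([np.cos(np.radians(57)),np.sin(np.radians(57)),0])
g=np.array([562,-75,80.])
set_gripper(85)
R0=np.array(sense()['tcp_rot'])
P=tcp(g-130*d+[0,0,20],R)
move_ptp(P+[0,0,80],R); move_ptp(P,R)
w=shot('wrist','w1.png'); t=shot('top','t1.png'); s=shot('scene','s1.png')
print(sense()['tcp_pos'],P,sense()['time_s'])
print('tcp top',proj(t,P),'scene',proj(s,P)); print('b proj',proj(w,(562,-75,0)),proj(w,(562,-75,110)))
cv2.imwrite('pics/c1.png',np.hstack([cv2.resize(t['pixels'][120:260,230:400,::-1],None,fx=2.3,fy=2.3),cv2.resize(s['pixels'][150:290,230:400,::-1],None,fx=2.3,fy=2.3)]))
E
```

```text
base scene (np.float64(417.77088554912496), np.float64(174.42647247840162)) tcp scene (np.float64(291.492737260748), np.float64(93.45642742883045)) tcp top (np.float64(472.72737143199515), np.float64(322.7488504993364))
[ 403  264   43   32 1057]
mat scene [459.3 284.3   5. ]
[ 496.36079414 -178.00979286   94.42558651] [ 495.64912793 -177.17138321   92.63956333] 3.1083
tcp top (np.float64(347.27450316552296), np.float64(199.8867519955516)) scene (np.float64(297.2103367257911), np.float64(201.21482752556037))
b proj (np.float64(320.54938478696647), np.float64(200.53203625293895)) (np.float64(321.15780818396985), np.float64(312.3756405039226))
```

View pics/w1.png

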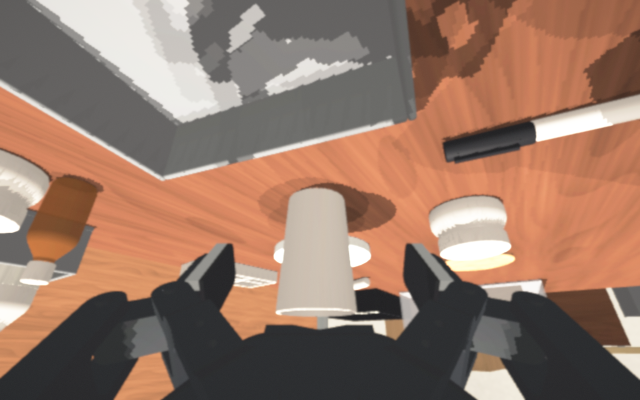

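View pics/c1.png

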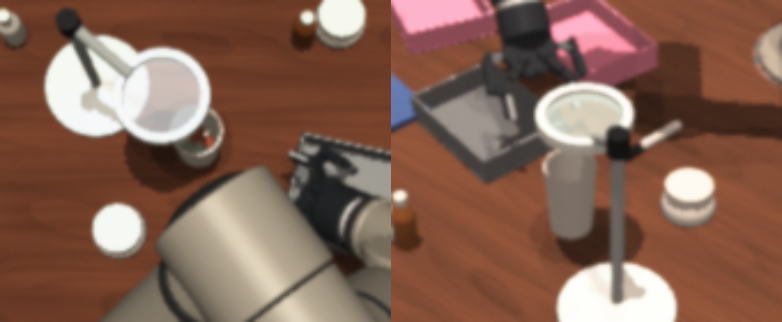

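Wrist view (upside down): the beaker's foot near edge is at (317,188) and its rim runs x 277–355 at y≈310. The magnifier foot is directly behind at (322,250), so the heading is right. The tray wall and marker are clear of the path. Both overview crops agree; now I refine along the heading and grasp.

```bash
python3 - <<'E'
from h import *
w=dict(np.load('pics/w1.npz')); print(np.array(w['extrinsics'])[:3,3])
az=np.radians(57); d=np.array([np.cos(az),np.sin(az),0])
I=w['pixels']; H=cv2.cvtColor(I,cv2.COLOR_RGB2HSV)
for y in (195,205,230,260,285,300): # low-saturation run around beaker column
    r=(H[y,:,1]<70); x=317
    a=x
    while r[a-1]: a-=1
    b=x
    while r[b+1]: b+=1
    print(y,a,b,H[y,317])
col=H[:,317,1]<70; print('col run top',[y for y in range(150,330) if col[y]!=col[y-1]])
for v in (186,188,190): print('foot near edge->centre',(onplane(w,316.5,v,0)+29*d).round(1))
for v in (312,315): print('rim far edge->c',(onplane(w,316.5,v,110)-35.5*d).round(1))
for f in('s0','t0'):
    c=dict(np.load(f'pics/{f}.npz'))
    for p in((562,-75),(570,-70),(572,-66)): print(f,p,[np.round(proj(c,(*p,z)),1) for z in(0,110)])
print(proj(dict(np.load('pics/t0.npz')),(664,82,24)))
E
```

```text
[ 418.36447102 -299.60244049  134.06771365]
195 292 341 [ 15  35 205]
205 288 344 [ 15  32 205]
230 286 347 [ 16  32 205]
260 276 368 [ 16  33 207]
285 279 368 [ 17  32 205]
300 277 550 [ 18  34 205]
col run top [188]
foot near edge->centre [564.3 -78.8   0. ]
foot near edge->centre [566.5 -75.5   0. ]
foot near edge->centre [568.7 -72.2   0. ]
rim far edge->c [ 544.2 -109.9  110. ]
rim far edge->c [560.4 -85.3 110. ]
s0 (562, -75) [array([308.7, 246.4]), array([308.1, 220.6])]
s0 (570, -70) [array([308.3, 248.4]), array([307.7, 222.6])]
s0 (572, -66) [array([308.9, 249.3]), array([308.2, 223.5])]
t0 (562, -75) [array([315.6, 184.9]), array([314.7, 177.4])]
t0 (570, -70) [array([314.2, 182.5]), array([313.1, 174.9])]
t0 (572, -66) [array([313. , 181.9]), array([311.8, 174.2])]
(np.float64(268.85583924748767), np.float64(152.7709495367423))
```

```bash
python3 - <<'E'
from h import *
az=np.radians(57); R=toolR(az,np.radians(42)); d=np.array([np.cos(az),np.sin(az),0])
g=np.array([567,-75,82.])
move_linear(tcp(g-130*d,R),feed=150,rotation=R)
hit=move_linear(tcp(g-45*d,R),feed=120,threshold=6); print('hit',hit)
w=shot('wrist','w2.png')
hit=move_linear(tcp(g,R),feed=60,threshold=4); print('hit',hit,sense()['tcp_pos'],tcp(g,R),sense()['ft_force'])
set_gripper(50,70); S=sense(); print(S['opening'],S['ft_force'],S['time_s'])
s=shot('scene','s2.png'); w=shot('wrist','w3.png')
cv2.imwrite('pics/c2.png',np.hstack([s['pixels'][100:300,230:430,::-1].repeat(2,0).repeat(2,1),cv2.resize(w['pixels'][:,100:540,::-1],(440*400//400,400))[:,:400]]))
E
```

```text
hit False
hit False [571.44280026 -68.20856604  74.61647027] [571.45220249 -68.14420938  74.63956333] [-0.27599319 -0.78609889 -0.13966091]
67.00716561929018 [-2.08390905 -1.24651029  5.66330664] 5.5
```

View pics/c2.png

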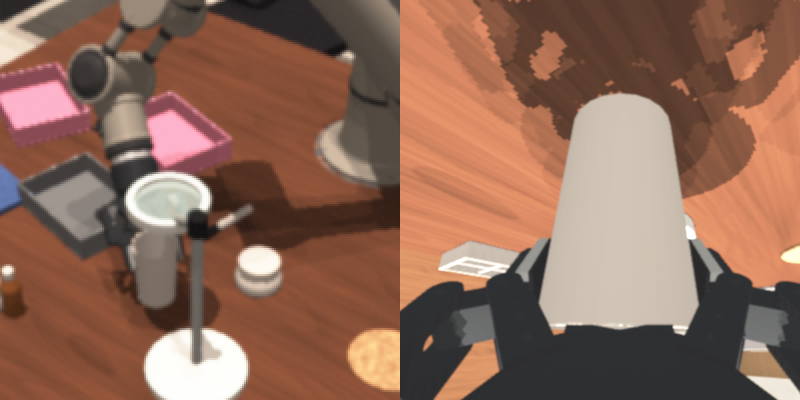

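Grip is good: opening 67.0 mm, beaker centred between the pads and nothing touching the lens. Next: lift slightly, back out, and plan the pour.

```bash
python3 - <<'E'
from h import *
w=dict(np.load('pics/w3.npz')); az=np.radians(57); R=toolR(az,np.radians(42)); d=np.array([np.cos(az),np.sin(az),0])
p0=np.array(sense()['tcp_pos']); g=p0-11*R[:,0]
c=onplane(w,322,93.5,0)+29*d; print('beaker axis at',c.round(1),'grasp',g.round(1),'fwd off',(c-g)@d,'lat',(c-g)@np.array([-d[1],d[0],0]))
move_linear(p0+[0,0,12],feed=60); move_linear(p0-130*d+[0,0,25],feed=120); S=sense(); print(S['opening'],S['ft_force'],S['time_s'],S['joint_positions'])
up=R.T@np.array([0,0,1.])
T=np.array([489,-306,0.])
for azd in (57,70,80,100,-102,-60,-30):
  for a,roll in((42,0),(42,90),(42,-90),(42,180),(12,180),(12,-180),(12,150),(12,-150)):
    Q=toolR(np.radians(azd),np.radians(a),np.radians(roll)); u=Q@up
    q=ik(tcp(T+[0,0,130]-28*u,Q),Q); print(azd,a,roll,'tilt',int(np.degrees(np.arccos(u[2]))),None if q is None else np.round(q,2).tolist())
E
```

```text
beaker axis at [566.8 -75.9   0. ] grasp [567.  -75.3  82.6] fwd off -0.5982183297862231 lat -0.14918059566849143
67.0115723451011 [ 4.12443881  5.22912817 -0.87569172] 7.2 [-0.91826305  0.65833053  1.77606515  0.84330128  1.21975173  2.28180527]<stdin>:11: RuntimeWarning: invalid value encountered in arccos
Traceback (most recent call last):
ValueError: cannot convert float NaN to integer
```

```bash
cat > plan.py <<'E'
from h import *
up=toolR(0,np.radians(42)).T@np.array([0,0,1.])
T=np.array([489,-306,0.])
def pour(azd,a,roll,z=130,off=0):
    Q=toolR(np.radians(azd),np.radians(a),np.radians(roll)); u=Q@up
    return tcp(T+[0,0,z]+off*np.array([np.cos(np.radians(azd)),np.sin(np.radians(azd)),0])-28*u,Q),Q,np.degrees(np.arccos(np.clip(u[2],-1,1)))
E
python3 - <<'E'
from plan import *
for azd in (57,70,80,100,-102,-60,-30):
  for a,roll in((42,0),(42,90),(42,-90),(42,180),(12,180),(12,150),(12,-150)):
    p,Q,t=pour(azd,a,roll)
    q=ik(p,Q); print(azd,a,roll,'tilt',int(t),None if q is None else np.round(q,2).tolist())
E
```

```text
57 42 0 tilt 0 [-1.05, 0.78, 1.52, 0.74, 1.38, 2.32]
57 42 90 tilt 63 [-1.04, 0.72, 1.59, 0.74, 1.37, -2.4]
57 42 -90 tilt 63 [-1.01, 0.77, 1.46, 0.75, 1.41, 0.81]
57 42 180 tilt 96 [-1.01, 0.72, 1.53, 0.76, 1.39, -0.77]
57 12 180 tilt 126 [-1.11, 0.94, 1.47, 1.02, 1.75, -0.95]
57 12 150 tilt 119 [-1.12, 0.93, 1.5, 1.01, 1.74, -1.5]
57 12 -150 tilt 119 [-1.11, 0.95, 1.44, 1.03, 1.75, -0.41]
70 42 0 tilt 0 [-1.01, 0.84, 1.37, 0.63, 1.54, 2.26]
70 42 90 tilt 63 [-1.01, 0.78, 1.45, 0.63, 1.52, -2.46]
70 42 -90 tilt 63 [-0.97, 0.83, 1.32, 0.65, 1.56, 0.74]
70 42 180 tilt 96 [-0.97, 0.78, 1.4, 0.65, 1.55, -0.84]
70 12 180 tilt 126 [-1.06, 1.0, 1.3, 0.91, 1.92, -0.93]
70 12 150 tilt 119 [-1.07, 1.0, 1.32, 0.89, 1.91, -1.47]
70 12 -150 tilt 119 [-1.05, 1.02, 1.26, 0.92, 1.92, -0.38]
80 42 0 tilt 0 [-0.97, 0.88, 1.26, 0.55, 1.65, 2.2]
80 42 90 tilt 63 [-0.98, 0.83, 1.34, 0.54, 1.64, -2.53]
80 42 -90 tilt 63 [-0.93, 0.88, 1.22, 0.57, 1.67, 0.68]
80 42 180 tilt 96 [-0.94, 0.82, 1.31, 0.57, 1.66, -0.91]
80 12 180 tilt 126 [-1.01, 1.05, 1.16, 0.82, 2.05, -0.93]
80 12 150 tilt 119 [-1.03, 1.05, 1
[... 689 characters left out ...]
13, 4.13, 0.49, 1.03]
-60 42 90 tilt 63 None
-60 42 -90 tilt 63 [-0.56, 0.5, 2.13, 4.11, 0.44, -0.57]
-60 42 180 tilt 96 None
-60 12 180 tilt 126 [-0.42, 0.76, 2.24, 3.79, 1.25, -1.66]
-60 12 150 tilt 119 [-0.4, 0.77, 2.22, 3.82, 1.24, -2.19]
-60 12 -150 tilt 119 [-0.45, 0.77, 2.26, 3.76, 1.27, -1.11]
-30 42 0 tilt 0 [-0.8, 0.5, 2.24, 2.67, 0.46, 1.81]
-30 42 90 tilt 63 [-0.73, 0.47, 2.19, 2.72, 0.38, -2.89]
-30 42 -90 tilt 63 [-0.84, 0.48, 2.19, 2.51, 0.4, 0.37]
-30 42 180 tilt 96 [-0.78, 0.45, 2.14, 2.53, 0.33, -1.16]
-30 12 180 tilt 126 [-0.84, 0.77, 2.38, 2.83, 1.37, -1.57]
-30 12 150 tilt 119 [-0.8, 0.78, 2.38, 2.86, 1.38, -2.1]
-30 12 -150 tilt 119 [-0.87, 0.78, 2.38, 2.8, 1.38, -1.05]
```

```bash
python3 - <<'E'
from plan import *
p=np.array(sense()['tcp_pos']); move_linear(p+[0,0,90],feed=200)
p,Q,t=pour(78,42,0,200,20); move_ptp(p,Q)
for a,r,z in((42,-60,170),(42,-120,150),(42,-180,120)):
    p,Q,t=pour(78,a,r,z,20); move_ptp(p,Q)
print(t)
for a in (30,18,6):
    p,Q,t=pour(78,a,-180,112,20); move_ptp(p,Q)
print(t,sense()['opening'],sense()['time_s']); sleep(1.0)
S=sense(); print(S['opening'],S['ft_force'],S['time_s'])
t_=shot('top','t3.png'); s=shot('scene','s3.png')
cv2.imwrite('pics/c3.png',np.hstack([cv2.resize(t_['pixels'][140:280,310:450,::-1],(400,400)),cv2.resize(s['pixels'][130:270,200:340,::-1],(400,400))]))
E
```

```text
96.0
131.99999999999997 66.75460934604175 12.1
66.70845993861903 [ 0.47464829 -0.10881792 -0.69433124] 13.1
```

View pics/c3.png

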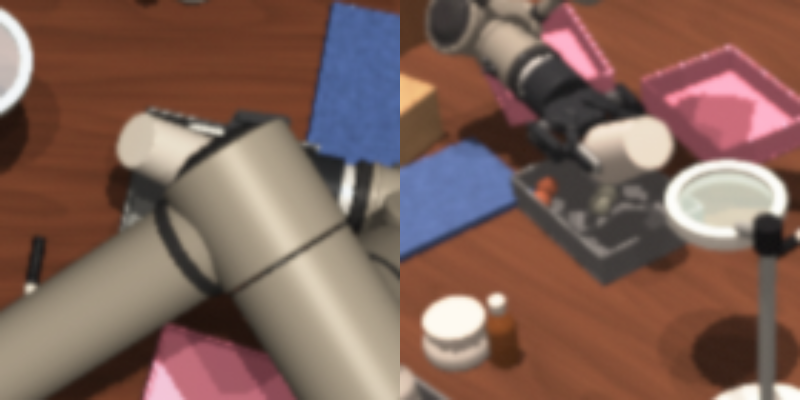

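Four stones appear to be in the tray (orange one at scene-crop (545,188), greys around (600,210)). Next I bring the beaker upright, carry it round the magnifier at short radius, and check the tray on the way.

```bash
python3 - <<'E'
from plan import *
p=np.array(sense()['tcp_pos']); move_linear(p+[0,0,60],feed=150)
for a,r,z in((42,-180,190),(42,-120,200),(42,-60,210),(42,0,220)):
    p,Q,t=pour(78,a,r,z,20); move_ptp(p,Q)
M=[459,284]
for azd in (0,30,57,70,80,100):
    Q=toolR(np.radians(azd),np.radians(42))
    print(azd,[None if (q:=ik(tcp(g,Q),Q)) is None else np.round(q,2).tolist() for g in((380,-200,240),(360,0,240),(370,180,240),(*M,200),(*M,90))])
S=sense(); print(S['opening'],S['ft_force'],S['time_s'],np.round(S['joint_positions'],2))
E
```

```text
0 [[-1.19, -0.0, 2.32, 1.15, 0.86, 2.7], None, None, None, None]
30 [[-1.23, 0.19, 2.09, 0.89, 1.23, 2.48], [-0.96, -0.13, 2.43, 1.02, 1.05, 2.59], [-0.03, -0.15, 2.44, 1.36, 0.41, 2.97], None, [0.33, 0.51, 2.34, 2.87, 0.56, 1.67]]
57 [[-1.14, 0.36, 1.84, 0.68, 1.5, 2.33], [-0.91, 0.09, 2.22, 0.82, 1.29, 2.38], [-0.32, -0.02, 2.33, 1.1, 0.94, 2.65], [0.07, 0.26, 2.16, 1.39, 0.65, 2.64], [0.07, 0.53, 2.25, 1.87, 0.67, 2.04]]
70 [[-1.08, 0.43, 1.72, 0.59, 1.62, 2.25], [-0.84, 0.17, 2.11, 0.73, 1.4, 2.31], [-0.35, 0.07, 2.24, 0.99, 1.1, 2.54], [0.01, 0.31, 2.07, 1.2, 0.85, 2.61], [0.01, 0.56, 2.15, 1.51, 0.77, 2.16]]
80 [[-1.02, 0.48, 1.64, 0.52, 1.7, 2.18], [-0.79, 0.23, 2.03, 0.66, 1.47, 2.26], [-0.34, 0.14, 2.15, 0.9, 1.21, 2.48], [-0.02, 0.37, 1.98, 1.07, 0.99, 2.58], [-0.02, 0.59, 2.06, 1.29, 0.87, 2.23]]
100 [[-0.91, 0.56, 1.49, 0.37, 1.85, 2.02], [-0.67, 0.34, 1.87, 0.52, 1.62, 2.14], [-0.27, 0.27, 1.98, 0.75, 1.4, 2.36], [-0.02, 0.47, 1.78, 0.88, 1.25, 2.5], [-0.02, 0.66, 1.85, 0.96, 1.09, 2.27]]
66.59480171112646 [-0.26911722  0.55372777 -0.96535604] 17.15 [-0.95  0.75  1.27  0.59  1.74  2.31]
```

```bash
python3 - <<'E'
from plan import *
Q=toolR(np.radians(80),np.radians(42))
for g in((380,-200,240),(360,0,240),(370,180,240),(459,284,190)): move_ptp(tcp(g,Q),Q)
sleep(.3)
t_=shot('top','t4.png'); w=shot('wrist','w4.png')
cv2.imwrite('pics/c4.png',np.hstack([cv2.resize(t_['pixels'][170:240,345:425,::-1],(457,400),interpolation=2),cv2.resize(w['pixels'][:,140:480,::-1],(340,400))]))
S=sense(); print(S['opening'],S['ft_force'],S['time_s'])
E
```

```text
66.92838441600655 [-1.37675775 -0.34295584 -1.19318928] 20.4
```

View pics/c4.png

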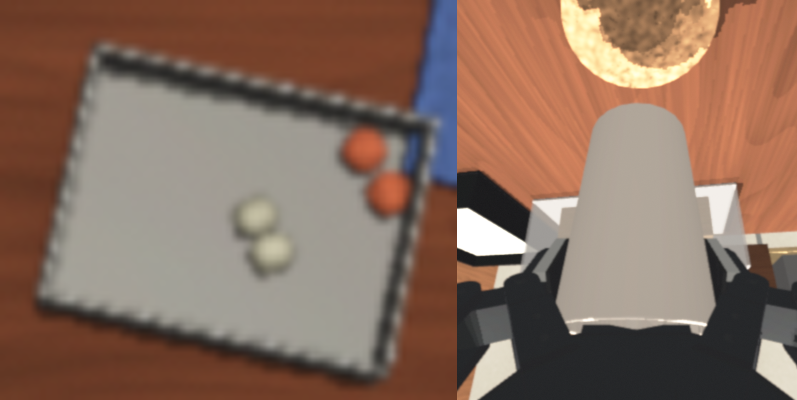

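All four stones lie in the tray (orange (363,148), (388,193); pale (255,216), (271,253) in the crop). In the wrist crop the beaker's foot near edge moved from y 93 to y 103, so the beaker has pitched slightly in the grip. I solve for that pitch and compensate.

```bash
cat > tilt.py <<'E'
from plan import *
from scipy.optimize import brentq
def tilt(f,R,P,vrow,az):
    "in-hand pitch (+: foot forward) from the near-foot-edge row"
    w=dict(np.load(f)); d=np.array([np.cos(az),np.sin(az),0]); g=np.array(P)-11*R[:,0]
    def row(k):
        c,s=np.cos(k),np.sin(k); X=d*c+np.array([0,0,1])*s; Z=-d*s+np.array([0,0,1])*c
        return proj(w,g-29*X-80*Z)[1]
    print('row at 0',row(0),'rows',vrow); return brentq(lambda k:row(k)-vrow,-.4,.4)
E
python3 - <<'E'
from tilt import *
print(tilt('pics/w3.npz',toolR(np.radians(57),np.radians(42)),(571.4,-68.2,74.6),93.5,np.radians(57)))
S=sense(); R=np.array(S['tcp_rot'])
print(tilt('pics/w4.npz',R,S['tcp_pos'],103,np.radians(80)))
E
```

```text
row at 0 97.36945749219673 rows 93.5
-0.05052756465254241
row at 0 99.1693626261097 rows 103
0.04867158407837649
```

```bash
python3 - <<'E'
from tilt import *
Q=toolR(np.radians(80),np.radians(42)+.09)
move_linear(tcp((459,284,115),Q),feed=100,rotation=Q)
sleep(.3); hit=move_linear(tcp((459,284,78),Q),feed=20,threshold=3)
S=sense(); p=np.array(S['tcp_pos']); print(hit,(p-11*Q[:,0]).round(1),S['ft_force'],S['opening'],S['time_s'])
w=shot('wrist','w5.png'); s=shot('scene','s5.png')
cv2.imwrite('pics/c5.png',np.hstack([cv2.resize(s['pixels'][190:310,350:470,::-1],(400,400)),w['pixels'][:,120:520,::-1]]))
E
```

```text
True [459.  284.2  87.2] [-0.9160575  -2.74582375  4.37868169] 67.15218914747837 22.8917
```

View pics/c5.png

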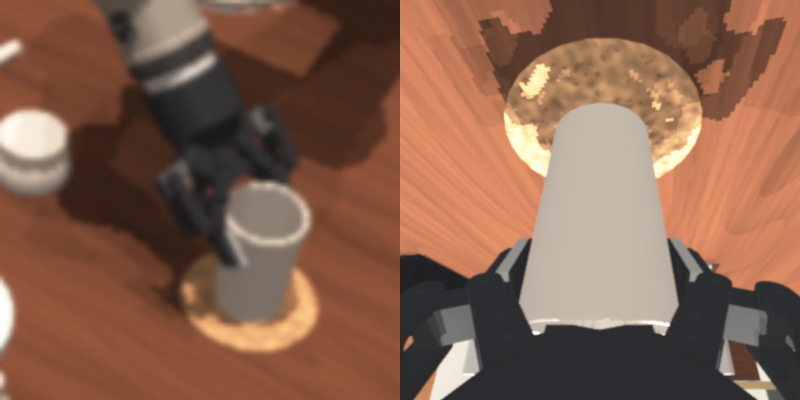

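The beaker stands in the mat's middle, empty, with contact at the expected height (87.2 = 82 + 5). Release and retreat.

```bash
python3 - <<'E'
from tilt import *
set_gripper(85); sleep(.3); S=sense(); p=np.array(S['tcp_pos']); R=np.array(S['tcp_rot']); print(S['opening'],S['ft_force'])
move_linear(p-130*R[:,0],feed=100); sleep(.5)
t=shot('top','t6.png'); s=shot('scene','s6.png'); print(sense()['time_s'])
cv2.imwrite('pics/c6.png',np.hstack([t['pixels'][60:360,130:530,::-1],cv2.resize(s['pixels'][190:310,350:470,::-1],(300,300))]))
E
```

```text
85.32320111707259 [-0.32146344 -0.82039024 -0.52492816]
25.6667
```

View pics/c6.png

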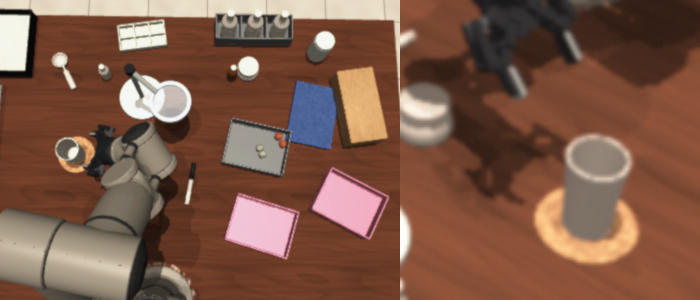

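```bash
python3 -c "
from bench import *
sign_off()"
```

```text
the job is handed in; nothing more can be done
```

I handed the job in at about 26 s on the robot's clock, and no verdict is reported. I took the beaker from under the lens with the tool tilted 42° and tipped it to about 132° over the grey tray. Then I carried it round the magnifier and set it down on the cork mat.

**Last checks:**
- **Stones:** all four were visible in the grey tray, two orange near one corner and two pale near the middle.
- **Beaker:** it stands empty and upright on the mat, about 5 mm off centre by eye, against the 31 mm allowed. The gripper is open and clear of it.
- **Magnifier and other objects:** the magnifier and the bystanders I could see look unmoved. The arm hid the tub nearest the robot in the last top view, but it shows at the edge of the last scene view. I did not measure contact force on the magnifier directly.

**What disagreed:**
- **Position estimates:** my top and scene readings of the beaker and the magnifier foot differed by about 15–20 mm. I used a close wrist view for the grasp, and the beaker was within 1 mm of it.
- **Slip in the grip:** the beaker pitched by about 0.1 rad during the pour, so I tilted the tool by 0.09 rad to correct it before setting it down.

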